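# Sweep the counted nuts into the tray's trough and shut its cover

### The job

On the counting tray, sweep the three hex nuts over the edge into the trough with your closed fingers, leaving the two round spacers standing where they are. Then push the trough's open cover over and down until it is fully shut on the nuts, and move clear. Only push: pick nothing up, and leave the other things round the tray undisturbed.

Things in the scene. Friction and masses are not known exactly. Their poses are not given: they have to be found in the camera images.
- tray: Grey sheet-steel counting tray, 222 (x) x 256 (y) mm, standing firmly; it does not move. Origin on the bench under its middle; x points away from the robot towards the trough, y to the left along the trough, z up. Flat floor at z = 0.050, x = -0.112 to 0.045, y = -0.125 to 0.125; a thin rim, 14 mm above the floor, on its near, left and right sides; none on the trough's side.
- trough_edge (a point): Middle of the free far edge of the tray's floor, at floor height, where the nuts drop into the trough. The trough reaches from here 58 mm on along the tray's x and 125 mm to either side along y; its bottom lies 44 mm below. A pouring spout with a low sill stands out 30 mm from its left end.
- cover (a joint): Angle of the trough's aluminium cover, rad: 0 = shut, level over the trough, its top 4 mm above the tray's floor; 1.57 = upright behind the trough; 1.95 at most. Starts open, 1.45 to 1.85. The hinge is stiff (0.05 N m): the cover stays at any angle, and 1 to 2 N near its edge turns it. To shut it, push its back (the side away from the robot) towards the robot, then down on what becomes its top.
- cover_hinge (a point): Middle of the cover's hinge line, which runs along the tray's y on the far side of the trough, 52 mm above the bench and 62 mm beyond the trough_edge point. Its axes are the tray's.
- cover_edge (a point): Middle of the cover's free edge, 61 mm from the hinge line. The cover is 250 mm long and 3 mm thick; a finger tab, 46 mm long, in the middle of this edge reaches 14 mm farther out (75 mm from the hinge line).
- nut_1_center (a point): Centre of a steel hex nut with a round hole, 24 mm across flats (28 mm across corners), 13 mm high, about 33 g, lying flat on the tray's floor. The three nuts and two spacers lie side by side in any order along the tray's y, about 46 mm from centre to centre (38 mm at least), each with its centre 33 to 85 mm from the trough's edge.
- nut_2_center (a point): Centre of a steel hex nut with a round hole, 24 mm across flats (28 mm across corners), 13 mm high, about 33 g, lying flat on the tray's floor. The three nuts and two spacers lie side by side in any order along the tray's y, about 46 mm from centre to centre (38 mm at least), each with its centre 33 to 85 mm from the trough's edge.
- nut_3_center (a point): Centre of a steel hex nut with a round hole, 24 mm across flats (28 mm across corners), 13 mm high, about 33 g, lying flat on the tray's floor. The three nuts and two spacers lie side by side in any order along the tray's y, about 46 mm from centre to centre (38 mm at least), each with its centre 33 to 85 mm from the trough's edge.
- spacer_1: Round aluminium stand-off spacer, a tube 22 mm in diameter and 32 mm high, standing upright on the tray's floor; it must stay standing where it is. Origin: centre of its underside; z is its own axis.
- spacer_2: Round aluminium stand-off spacer, a tube 22 mm in diameter and 32 mm high, standing upright on the tray's floor; it must stay standing where it is. Origin: centre of its underside; z is its own axis.
- rivet_tin: Round tin, 70 mm diameter, 44 mm high, on the bench to the right of the tray; a bystander. Origin: centre of its underside.
- alu_block: Aluminium set-up block 50 x 70 x 25 mm, on the bench to the right of the tray; a bystander. Origin: centre of its underside.
- pliers: Blue-handled pliers, 206 mm long, 69 mm wide, 17 mm high, lying on the bench at the far right of the tray; a bystander. Origin: centre of the underside; y runs along them.
- tape_roll: Roll of masking tape, 104 mm diameter, 25 mm high, lying on the bench to the left of the tray; a bystander. Origin: centre of its underside.
- glue_bottle: Small bottle, 35 mm diameter, 104 mm high, standing on the bench to the left of the tray; a bystander. Origin: centre of its underside.
- marker: Black felt marker, 130 mm long, 18 mm thick, lying on the bench in front of the tray (robot's side); a bystander. Origin: centre of its underside; y runs along it.
- led_module: White light module on a short lead, 93 mm long, 19 mm wide, 13 mm high, lying on the bench to the right of the tray; a bystander. Origin: centre of its underside; y runs along it.

How it is judged:
By the outcome, as a careful person would: the job done as asked, in the order asked, and still so for the second after the job is handed in, with the robot touching nothing.
It also fails if it takes over 64 s, if anything falls off the work surface, if the arm or the gripper's body presses on something with over 40 N, if the wrist force passes 120 N, or if a joint passes its speed limit or range.

### The arm

A 7-joint arm with a two-finger parallel gripper is mounted at the origin on a cart in front of the work surface, level with it; the furniture and walls round the work are solid. World frame = base frame: x ahead of the robot, y to its left, z up, the work surface at z = 0. Lengths are in m, angles in rad, forces in N, time in s.
With the tool pointing down it reaches from about 0.425 to 0.825 m from the base axis. Payload 3.6 kg.
Tool frame: the origin (TCP) lies midway between the tips of the shut fingers; the grasp point (between the pads) lies arm.grip_depth behind it (arm.grip_depth is the distance from the TCP to the grasp point, in m); z points along the fingers, y is the direction in which the jaws open and shut (so a half turn about z gives the same grasp; the last joint's range is limited). The gripper opens to 85 mm and grips with 20 to 120 N. Pads are 22 mm wide; open, the fingers measure 114 mm over their backs; the gripper's body (76 mm by 85 mm) begins 54 mm behind the grasp point. The pads swing forward as they close: fully open they stand 13 mm farther back than shut.
Start: joints at [-1.274, 0.615, -0.013, 1.423, 0.008, 1.103, -0.04], TCP at [0.207, 0.616, 0.231] pointing down, gripper open.
Joint ranges: [-3.12, 3.12], [-0.3, 2.06], [-1.34, 1.32], [0.26, 2.42], [-1.36, 4.5], [0.01, 1.98], [-2.84, 2.84]. Speed limits (rad/s): [2.79, 2.79, 3.14, 3.14, 3.14, 3.14, 3.14].

### API

Orientations are given as a rotation vector (axis times angle).
In Python, from plant import arm, cams gives the robot as it stands.
- The arm moves only by the tool apply_moves, never from a script. Its argument "increments" is a list of rows, each a list of 3 entries, a list of its own where there are three numbers: the shift along the tool's x, y, z in units of 20 cm (1.0 is 20 cm), then the turn, a rotation vector about the tool's x, y, z in units of 0.5 rad (1.0 is 0.5 rad), then the closure in counts, from 0 (fully open) to 255 (shut). In form: [[[tx, ty, tz], [ax, ay, az], hand], ...]. A call has 1 to 20 rows; each row is the pose to reach, as a shift and turn from the pose commanded when the call began, along the tool's axes at that moment; what a row does not reach only later rows make up. A row lasts 1/10 s, in which the tool goes at most 50 mm and 8.59 degrees, less where a joint would pass 70% of its speed; a pose out of reach is approached as far as the arm can. A call with a number of a shift or a turn outside -1 to 1 is refused whole. A call with a gripper value outside its range is refused whole. The fingers move at their own pace and stop on an object; "force" is the grip in N (left out, the last holds). Time passes only in rows, so rows that repeat a pose let the fingers close. It gives the time, the measured TCP pose, the force and the opening at its end, in the units of the state.
- arm.state(): the state, without advancing time (a new reading comes with each control period).
- cams.get_image(name): name is "side" or "top" or "wrist"; returns the picture (400x640x3 uint8, red, green, blue); there is no depth.
- cams.camera_params(name): a dict with "fx", "fy", "cx", "cy" (pixels), "position" and "orientation" of the camera in the world. Camera axes: x right, y up, looking along -z (the intrinsics and any distortion apply to the point x, -y, -z); pixel columns grow to the right and rows downward; lengths in m; the calibration is good to about 2 mm. A picture is of the moment at which its call begins: read the wrist's pose just before it. camera_params takes no time and is no camera call; for the wrist camera it gives the pose at the moment of the call.
- arm.finish_job(): hands the job in, once; it reports no verdict.
The state is a dict: "t": time; "joint_positions": joint angles; "joint_vel": joint speeds; "joint_torque": joint torques, N m; "tcp_pos": TCP position; "eef_rot": TCP orientation; "contact_force": force on the tool from outside, world axes, zero at the start; "wrist_torque": the same for the moment, N m; "opening": finger opening in m.
Only numpy, scipy, OpenCV 4.12 (cv2) and the standard library are available. Lean on these libraries where they do the work, as an engineer would, in place of code of your own. Each camera call takes 0.05 s, during which the arm holds its last target.

## Working session

There is one attempt and no reset: what is moved stays moved. The work goes in short steps, Python scripts to look and compute and a tool call to move; the robot and the scene stay as the last step left them, time stands still between calls to the robot, and variables do not carry over. Pictures are saved under pics/ and viewed, and the job is handed in when it is done.

Besides the shell and the picture viewer there is one more tool, called after "Request:" by a JSON object that holds its "fn" and its "kwargs". apply_moves: Moves the arm, as the interface text tells. Its arguments: {"type":"object","properties":{"increments":{"type":"array","items":{"type":"array"}},"force":{"type":"number"}},"required":["increments"]}

```bash
ls; mkdir -p pics
python3 - <<'E'
from plant import arm,cams
import cv2
print(arm.state(), arm.grip_depth)
for n in ["side","top","wrist"]:
    print(n,cams.camera_params(n))
    cv2.imwrite(f"pics/{n}0.png",cams.get_image(n)[:,:,::-1])
E
```

```text
pics
{'t': 0.0, 'joint_positions': array([-1.27349664,  0.61591401, -0.01263141,  1.4249395 ,  0.00810453,
        1.10341843, -0.04038689]), 'joint_vel': array([-4.45163722e-04,  9.21883480e-05, -8.81829533e-04,  7.80760268e-04,
        1.77494223e-03, -3.87422187e-04, -7.93860129e-04]), 'joint_torque': array([-2.27466530e-04, -4.69214022e+01,  2.59240558e-01, -1.71026981e+01,
        9.94033122e-03,  9.85561201e-03, -4.58190371e-06]), 'tcp_pos': array([0.20654557, 0.6154783 , 0.23012806]), 'eef_rot': array([-0.50619503, -3.10014651,  0.00408376]), 'contact_force': array([ 0.5857832 ,  0.7481325 , -0.12147244]), 'wrist_torque': array([ 0.02278565, -0.06320146, -0.0340825 ]), 'opening': 0.08527446269373894} 0.0187
side {'fx': 484.78600321969407, 'fy': 484.78600321969407, 'cx': 320.3642876796718, 'cy': 200.80174227450394, 'position': array([ 0.30793594, -0.45097026,  1.11638573]), 'orientation': array([ 0.48411652, -0.12077157, -0.53023253])}
top {'fx': 397.00454142684447, 'fy': 397.00454142684447, 'cx': 318.5874522142454, 'cy': 203.56500185581274, 'position': array([0.37096789, 0.01328593, 1.1355016 ]), 'orientation': array([ 0.13966857, -0.15897724, -1.55036841])}
wrist {'fx': 353.7654164229199, 'fy': 353.7654164229199, 'cx': 326.4104704755967, 'cy': 203.12304075981012, 'position': array([0.13769379, 0.63917812, 0.37283676]), 'orientation': array([-0.25412086, -0.17998159,  1.23793813])}
```

View pics/side0.png

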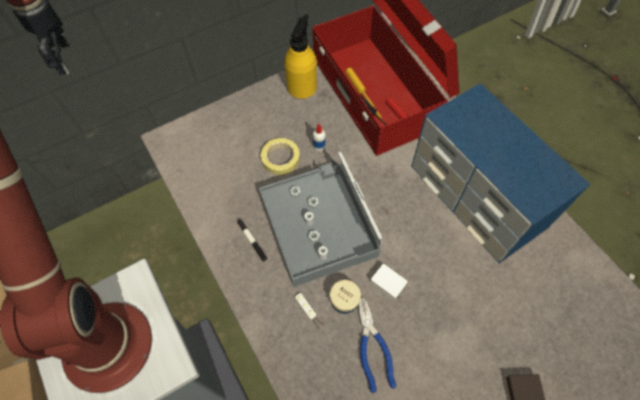

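View pics/top0.png

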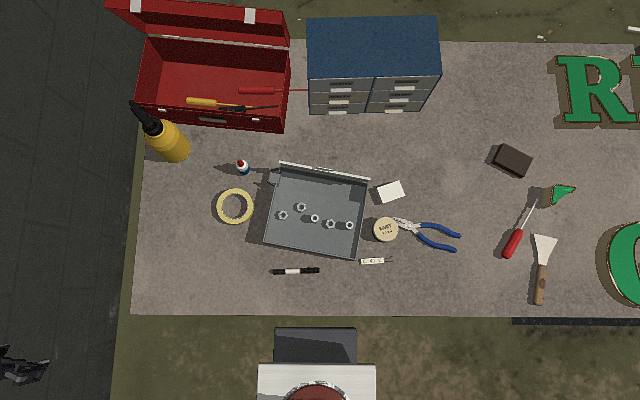

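View pics/wrist0.png

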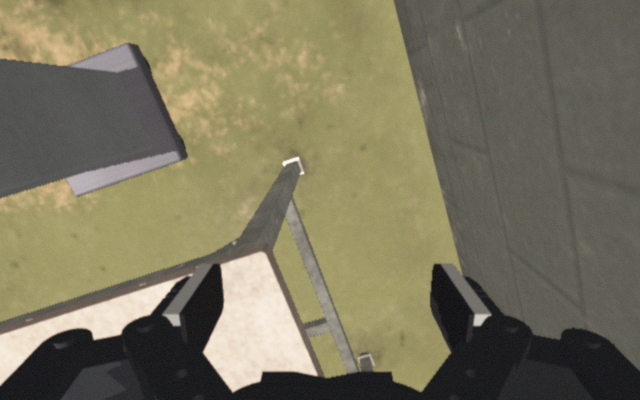

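Top view: tray spans about (265-370, 165-258) px, with five items in a row at (283-349, 207-225). The cover is open along its far edge. I'll zoom in next.

```bash
python3 - <<'E'
import cv2
a=cv2.imread("pics/top0.png")[150:270,250:410]; cv2.imwrite("pics/top0z.png",cv2.resize(a,None,fx=5,fy=5,interpolation=cv2.INTER_CUBIC))
a=cv2.imread("pics/side0.png")[140:290,245:395]; cv2.imwrite("pics/side0z.png",cv2.resize(a,None,fx=4,fy=4,interpolation=cv2.INTER_CUBIC))
E
cat > h.py <<'E'
import numpy as np, cv2
from scipy.spatial.transform import Rotation as R
def P(cams,n):
    p=cams.camera_params(n); return dict(K=np.array([[p['fx'],0,p['cx']],[0,p['fy'],p['cy']],[0,0,1]]),c=np.array(p['position']),R=R.from_rotvec(p['orientation']).as_matrix())
def ray(p,uv):
    d=np.linalg.inv(p['K'])@np.array([uv[0],uv[1],1.]); d=p['R']@(d*[1,-1,-1]); return p['c'],d/np.linalg.norm(d)
def onz(p,uv,z):
    c,d=ray(p,uv); return c+d*(z-c[2])/d[2]
def tri(obs):
    A=np.zeros((3,3));b=np.zeros(3)
    for p,uv in obs:
        c,d=ray(p,uv);M=np.eye(3)-np.outer(d,d);A+=M;b+=M@c
    x=np.linalg.solve(A,b)
    return x,[float(np.linalg.norm(np.cross(x-ray(p,u)[0],ray(p,u)[1]))) for p,u in obs]
def proj(p,X):
    q=p['R'].T@(np.array(X)-p['c']); q=p['K']@(q*[1,-1,-1]); return q[:2]/q[2]
E
```

```text
(no output)
```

View pics/top0z.png

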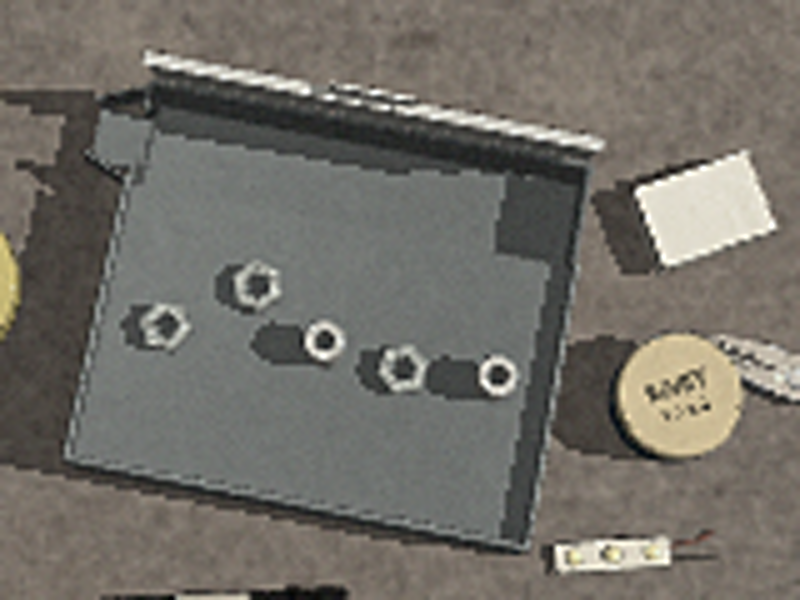

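View pics/side0z.png

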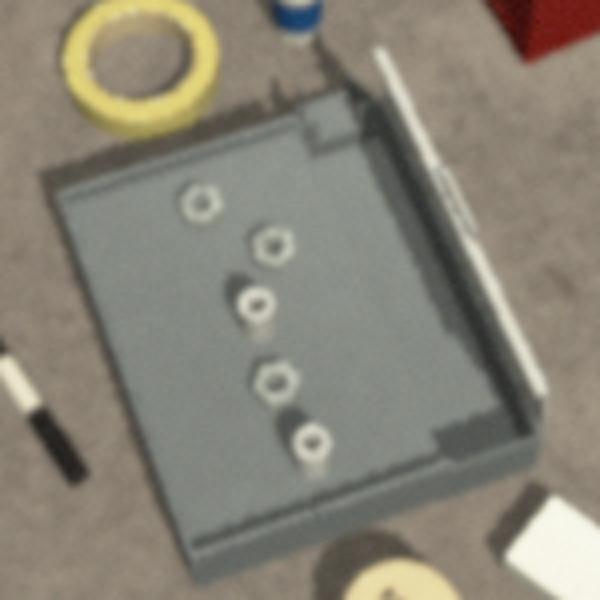

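Run:
```python
from h import *
from plant import cams
T=P(cams,'top');S=P(cams,'side')
t=lambda u,v:(250+(u+.5)/5-.5,150+(v+.5)/5-.5)
s=lambda u,v:(245+(u+.5)/4-.5,140+(v+.5)/4-.5)
D=dict(nutL=((165,327),(201,203)),nutM=((257,285),(273,246)),spA=((324,341),(256,305)),nutR=((402,369),(276,382)),spB=((497,375),(312,443)),
 rimNL=((68,462),(50,190)),rimNR=((527,550),(192,553)),covL=((150,58),(381,50)),covR=((602,147),(544,390)))
for k,(a,b) in D.items():
    x,e=tri([(T,t(*a)),(S,s(*b))]); print(k,x.round(4),np.round(e,4), onz(T,t(*a),.063 if 'nut' in k else .082 if 'sp' in k else .064).round(4))
```

```text
nutL [0.5456 0.0991 0.0647] [0.0014 0.0014] [0.5445 0.0994 0.063 ]
nutM [0.5692 0.0495 0.0648] [0.0008 0.0008] [0.5687 0.0497 0.063 ]
spA [0.5361 0.0123 0.0818] [0.0008 0.0008] [0.5352 0.0124 0.082 ]
nutR [ 0.5241 -0.0305  0.0651] [0.001 0.001] [ 0.5234 -0.0304  0.063 ]
spB [ 0.5192 -0.0807  0.0814] [0.0008 0.0008] [ 0.5183 -0.0806  0.082 ]
rimNL [0.4683 0.1471 0.0804] [0. 0.] [0.4699 0.1492 0.064 ]
rimNR [ 0.4282 -0.0981  0.068 ] [0.002 0.002] [ 0.4265 -0.0982  0.064 ]
covL [0.6814 0.1072 0.1194] [0.0013 0.0013] [0.6969 0.1125 0.064 ]
covR [ 0.6382 -0.1335  0.1177] [0.0022 0.0022] [ 0.6499 -0.1408  0.064 ]
```

Request:
{"fn": "apply_moves", "kwargs": {"increments": [[[-0.1,-0.1,0],[0,0,0],255],[[-0.25,-0.25,0],[0,0,-0.1],255],[[-0.4,-0.4,0],[0,0,-0.2],255],[[-0.55,-0.55,0],[0,0,-0.297],255],[[-0.7,-0.7,0],[0,0,-0.297],255],[[-0.85,-0.85,0],[0,0,-0.297],255],[[-1,-1,0],[0,0,-0.297],255],[[-1,-1,0],[0,0,-0.297],255]], "force": 40}}

```text
t: 0.95
tcp_pos: [0.3365, 0.356, 0.2312]
eef_rot: [0.293, 3.126, -0.008]
contact_force: [0.2, 0.1, 0.4]
opening: 0.0001
```

Request:
{"fn": "apply_moves", "kwargs": {"increments": [[[-0.1,-0.13,-0.03],[0,0,0],255],[[-0.25,-0.33,-0.1],[0,0,0],255],[[-0.4,-0.52,-0.15],[0,0,0],255],[[-0.55,-0.72,-0.2],[0,0,0],255],[[-0.7,-0.9,-0.25],[0,0,0],255],[[-0.8,-1,-0.3],[0,0,0],255],[[-0.8,-1,-0.3],[0,0,0],255]]}}

```text
t: 1.65
tcp_pos: [0.4586, 0.1338, 0.2926]
eef_rot: [0.289, 3.124, -0.002]
contact_force: [0.3, 0.3, 0.5]
opening: -0.0
```

Request:
{"fn": "apply_moves", "kwargs": {"increments": [[[-0.1,-0.15,0],[0,0,0],255],[[-0.2,-0.3,0],[0,0,0],255],[[-0.3,-0.45,0],[0,0,0],255],[[-0.3,-0.45,0],[0,0,0],255],[[-0.3,-0.45,0],[0,0,0],255]]}}

```text
t: 2.15
tcp_pos: [0.4985, 0.04, 0.2907]
eef_rot: [-0.275, -3.128, -0.001]
contact_force: [0.5, 0.7, 0.1]
opening: -0.0003
```

Run:
```python
from h import *
from plant import arm,cams
s=arm.state(); print(s['t'],s['tcp_pos'],s['eef_rot'],s['joint_positions'].round(3))
p=P(cams,'wrist'); np.savez('w1.npz',**p); print(p['c'],p['R'][:,2])
cv2.imwrite("pics/w1.png",cams.get_image('wrist')[:,:,::-1])
```

```text
2.15 [0.49850445 0.03999681 0.29071758] [-2.74758852e-01 -3.12795490e+00 -1.13533428e-03] [-0.198  0.323  0.102  1.757 -0.038  1.065  1.313]
[0.4270704  0.05265277 0.43344843] [-0.28182305  0.04917722  0.95820529]
```

View pics/w1.png

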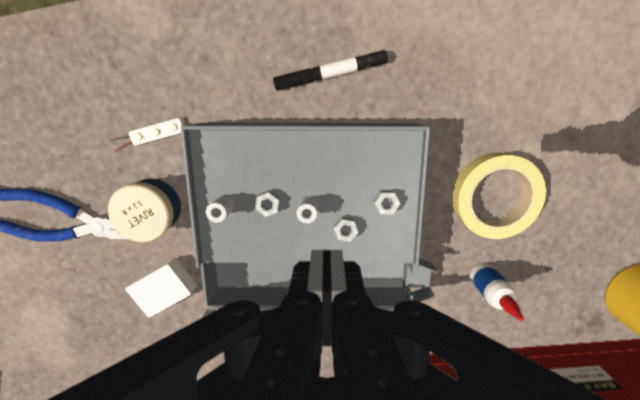

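Wrist view, from left to right: spacer B (216,212), nut R (267,203), spacer A (307,213), nut M (346,229), nut L (388,202). The tray rim runs from (185,127) to (428,127). I'll refine these with masks.

Run:
```python
from h import *
from plant import cams
w=np.load('w1.npz'); W={k:w[k] for k in w}; T=P(cams,'top');S=P(cams,'side')
def blobs(f,x0,x1,y0,y1,th):
    g=cv2.cvtColor(cv2.imread(f),cv2.COLOR_BGR2GRAY); m=np.zeros_like(g); m[y0:y1,x0:x1]=(g[y0:y1,x0:x1]>th)*255
    cs,_=cv2.findContours(m,cv2.RETR_EXTERNAL,cv2.CHAIN_APPROX_NONE)
    return [(np.round(cv2.minEnclosingCircle(c)[0],2),cv2.contourArea(c)) for c in cs if cv2.contourArea(c)>20]
b=blobs('pics/w1.png',200,410,180,250,150); 
for c,a in sorted(b,key=lambda q:q[0][0]): print('w',c,a,onz(W,c,.063).round(4),onz(W,c,.082).round(4))
b=blobs('pics/top0.png',270,360,195,235,150)
for c,a in sorted(b,key=lambda q:q[0][0]): print('t',c,a,onz(T,c,.063).round(4),onz(T,c,.082).round(4))
NL=onz(W,(428,127),.064);NR=onz(W,(185,127),.064);print('rim',NL,NR,np.linalg.norm(NL-NR),np.arctan2(-(NL-NR)[0],(NL-NR)[1]))
im=cv2.imread('pics/w1.png')[110:310,175:445];cv2.imwrite('pics/w1z.png',cv2.resize(im,None,fx=2.9,fy=2.9,interpolation=cv2.INTER_CUBIC))
```

```text
w [307.5 214.5] 13722.5 [0.5453 0.0108 0.063 ] [0.5392 0.013  0.082 ]
t [314.5 217.5] 38.0 [0.539  0.0121 0.063 ] [0.536  0.0121 0.082 ]
t [349.5 224.5] 37.5 [ 0.5212 -0.0836  0.063 ] [ 0.5186 -0.0819  0.082 ]
rim [0.47378278 0.15034882 0.064     ] [ 0.43035453 -0.09466513  0.064     ] 0.24883297077727534 -0.17542610681774032
```

View pics/w1z.png

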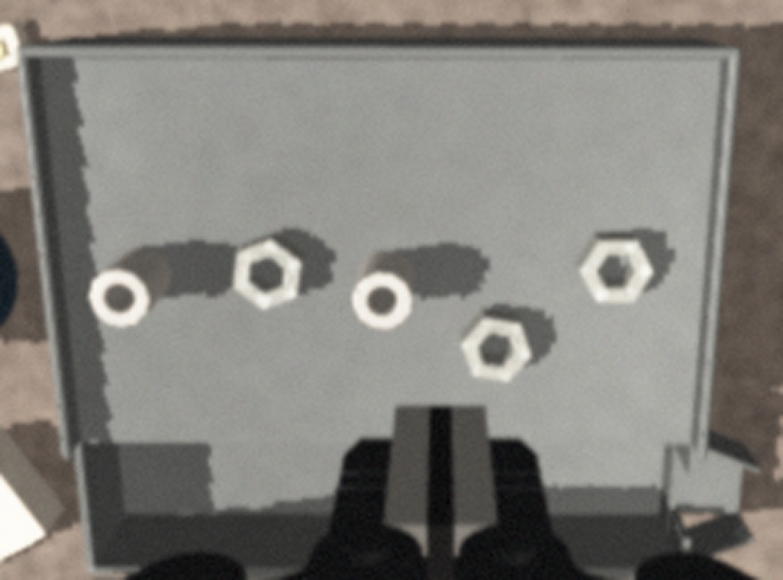

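Run:
```python
from h import *
from plant import cams
w=np.load('w1.npz'); W={k:w[k] for k in w}; T=P(cams,'top');S=P(cams,'side')
t=lambda u,v:(250+(u+.5)/5-.5,150+(v+.5)/5-.5)
s=lambda u,v:(245+(u+.5)/4-.5,140+(v+.5)/4-.5)
ww=lambda u,v:(175+(u+.5)/2.9-.5,110+(v+.5)/2.9-.5)
D=dict(nutL=((165,327),(201,203),(615,270)),nutM=((257,285),(273,246),(496,347)),spA=((324,341),(256,305),(381,299)),nutR=((402,369),(276,382),(267,272)),spB=((497,375),(312,443),(119,297)),
 rimNL=((68,462),(50,190),(739,50)),rimNR=((527,550),(192,553),(22,47)))
X={}
for k,(a,b,c) in D.items():
    x,e=tri([(T,t(*a)),(S,s(*b)),(W,ww(*c))]); X[k]=x; print(k,x.round(4),np.round(e,4), onz(W,ww(*c),.063 if 'nut' in k else .082 if 'sp' in k else .064).round(4))
for q in [(80,443),(210,443),(665,443),(335,443),(70,455),(702,450)]: print('edge',q,onz(W,ww(*q),.05).round(4))
NL=onz(W,ww(739,50),.064);NR=onz(W,ww(22,47),.064)
yaw=-.175; ex=np.array([np.cos(yaw),np.sin(yaw)]);ey=np.array([-ex[1],ex[0]])
o=((NL+NR)/2)[:2]+.1125*ex; print('origin wrist',o,np.linalg.norm(NL-NR),np.arctan2(-(NL-NR)[0],(NL-NR)[1]))
for k in X: print(k,((X[k][:2]-o)@ex).round(4),((X[k][:2]-o)@ey).round(4))
for q in [(80,443),(665,443)]: e=onz(W,ww(*q),.05)[:2]-o; print(e@ex,e@ey)
```

```text
nutL [0.5456 0.0985 0.066 ] [0.0017 0.0011 0.0006] [0.5472 0.0986 0.063 ]
nutM [0.5692 0.0495 0.0647] [0.0008 0.0008 0.    ] [0.5699 0.0495 0.063 ]
spA [0.5362 0.012  0.0829] [0.0012 0.0006 0.0006] [0.5371 0.0118 0.082 ]
nutR [ 0.5243 -0.0303  0.0648] [0.0011 0.0009 0.0003] [ 0.525  -0.0306  0.063 ]
spB [ 0.5193 -0.0808  0.0821] [0.0011 0.0006 0.0005] [ 0.5199 -0.0809  0.082 ]
rimNL [0.4695 0.1472 0.0807] [0.0011 0.0012 0.0023] [0.474  0.1519 0.064 ]
rimNR [ 0.4286 -0.0974  0.0648] [0.0022 0.002  0.0006] [ 0.4288 -0.0971  0.064 ]
edge (80, 443) [ 0.5866 -0.1254  0.05  ]
edge (210, 443) [ 0.5959 -0.0729  0.05  ]
edge (665, 443) [0.6286 0.1111 0.05  ]
edge (335, 443) [ 0.6049 -0.0223  0.05  ]
edge (70, 455) [ 0.5911 -0.1309  0.05  ]
edge (702, 450) [0.6344 0.1257 0.05  ]
origin wrist [0.56215441 0.00779653] 0.25303945572791336 -0.17952631114864784
nutL -0.0321 0.0865
nutM -0.0003 0.0423
spA -0.0263 -0.0004
nutR -0.0306 -0.0442
spB -0.0267 -0.0947
rimNL -0.1155 0.1211
rimNR -0.1132 -0.1269
0.047244378842660015 -0.1269121231117865
0.04742384503826679 0.11327102837600536
```

Run:
```python
from h import *
w=np.load('w1.npz'); W={k:w[k] for k in w}
ww=lambda u,v:(175+(u+.5)/2.9-.5,110+(v+.5)/2.9-.5)
for z in (.29,.33):
  for q in [(397,407),(487,407),(385,525),(498,525)]: print(z,q,onz(W,ww(*q),z).round(4))
print(proj(W,[.4985,.04,.2907]))
```

```text
0.29 (397, 407) [0.4894 0.0351 0.29  ]
0.29 (487, 407) [0.4917 0.0486 0.29  ]
0.29 (385, 525) [0.5089 0.0295 0.29  ]
0.29 (498, 525) [0.512 0.047 0.29 ]
0.33 (397, 407) [0.472 0.04  0.33 ]
0.33 (487, 407) [0.4737 0.0497 0.33  ]
0.33 (385, 525) [0.4861 0.0359 0.33  ]
0.33 (498, 525) [0.4883 0.0486 0.33  ]
[326.16862097 267.51021591]
```

Request:
{"fn": "apply_moves", "kwargs": {"increments": [[[0,0,0],[0,0,0.25],255],[[0,0,0],[0,0,0.5],255],[[0,0,0],[0,0,0.75],255],[[0,0,0],[0,0,1],255]]}}

```text
t: 2.6
tcp_pos: [0.4981, 0.0419, 0.2911]
eef_rot: [-1.041, -2.963, -0.001]
contact_force: [0.3, 0.3, -0.2]
opening: 0.0001
```

Request:
{"fn": "apply_moves", "kwargs": {"increments": [[[0,0,0],[0,0,0.25],255],[[0,0,0],[0,0,0.5],255],[[0,0,0],[0,0,0.75],255],[[0,0,0],[0,0,1],255]]}}

```text
t: 3.0
tcp_pos: [0.4982, 0.0419, 0.2911]
eef_rot: [-1.742, -2.613, -0.001]
contact_force: [-0.1, 0.1, -0.3]
opening: -0.0002
```

Request:
{"fn": "apply_moves", "kwargs": {"increments": [[[0,0,0],[0,0,0.25],255],[[0,0,0],[0,0,0.5],255],[[0,0,0],[0,0,0.75],255],[[0,0,0],[0,0,1],255],[[0,0,0],[0,0,1],255],[[0,0,0],[0,0,1],255]]}}

```text
t: 3.6
tcp_pos: [0.4984, 0.0409, 0.2911]
eef_rot: [-2.328, -2.108, 0.0]
contact_force: [-0.1, 0.3, -0.3]
opening: -0.0002
```

```bash
cat >> h.py <<'E'
YAW=-.175; EX=np.array([np.cos(YAW),np.sin(YAW),0]);EY=np.array([-EX[1],EX[0],0]);O=np.array([.5628,.0075,0])
def tray(x,y,z): return O+x*EX+y*EY+np.array([0,0,z])
def totray(X): d=np.array(X)-O; return np.array([d@EX,d@EY,d[2]])
def inc(s,target):
    Rt=R.from_rotvec(s['eef_rot']).as_matrix(); yd=EX; zd=np.array([0,0,-1.]); xd=np.cross(yd,zd)
    Rd=np.c_[xd,yd,zd]
    return (Rt.T@(target-s['tcp_pos'])/.2).round(3), (R.from_matrix(Rt.T@Rd).as_rotvec()/.5).round(3)
E
python3 - <<'E'
from h import *
from plant import arm
s=arm.state(); print(s['t'],s['tcp_pos'],totray(s['tcp_pos']),s['eef_rot'],s['joint_positions'].round(2),inc(s,tray(-.068,-.044,.12)))
E
```

```text
3.6 [0.49841445 0.04089431 0.29110527] [-0.06921638  0.02167422  0.29110527] [-2.32767958e+00 -2.10844131e+00  1.17273293e-04] [-0.44  0.34  0.44  1.76 -0.16  1.07 -0.05] (array([-0.328, -0.018,  0.855]), array([-0.002, -0.001,  0.152]))
```

Request:
{"fn": "apply_moves", "kwargs": {"increments": [[[-0.1,0,0.1],[0,0,0.05],255],[[-0.2,-0.01,0.3],[0,0,0.1],255],[[-0.328,-0.018,0.5],[0,0,0.152],255],[[-0.328,-0.018,0.7],[0,0,0.152],255],[[-0.328,-0.018,0.855],[0,0,0.152],255],[[-0.328,-0.018,0.855],[0,0,0.152],255],[[-0.328,-0.018,0.855],[0,0,0.152],255]]}}

```text
t: 4.3
tcp_pos: [0.4888, -0.0255, 0.1207]
eef_rot: [-2.411, -2.014, -0.0]
contact_force: [0.8, 0.0, 1.6]
opening: -0.0003
```

Run:
```python
from h import *
from plant import arm,cams
s=arm.state(); print(s['t'],s['tcp_pos'],totray(s['tcp_pos']),inc(s,tray(-.068,-.044,.056)))
p=P(cams,'wrist'); np.savez('w2.npz',**p)
cv2.imwrite("pics/w2.png",cams.get_image('wrist')[:,:,::-1])
a=cams.get_image('top')[150:270,250:410,::-1]; cv2.imwrite("pics/top2.png",cv2.resize(a,None,fx=5,fy=5,interpolation=cv2.INTER_CUBIC))
```

```text
4.3 [ 0.4887795  -0.02545229  0.12069009] [-0.06715268 -0.04533657  0.12069009] (array([ 0.007, -0.004,  0.323]), array([-0.   , -0.001, -0.007]))
```

View pics/w2.png

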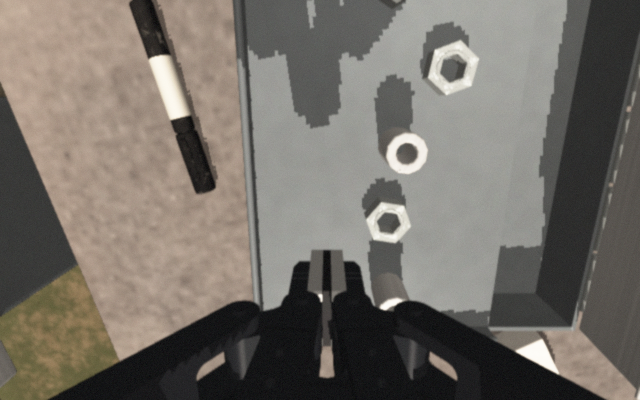

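View pics/top2.png

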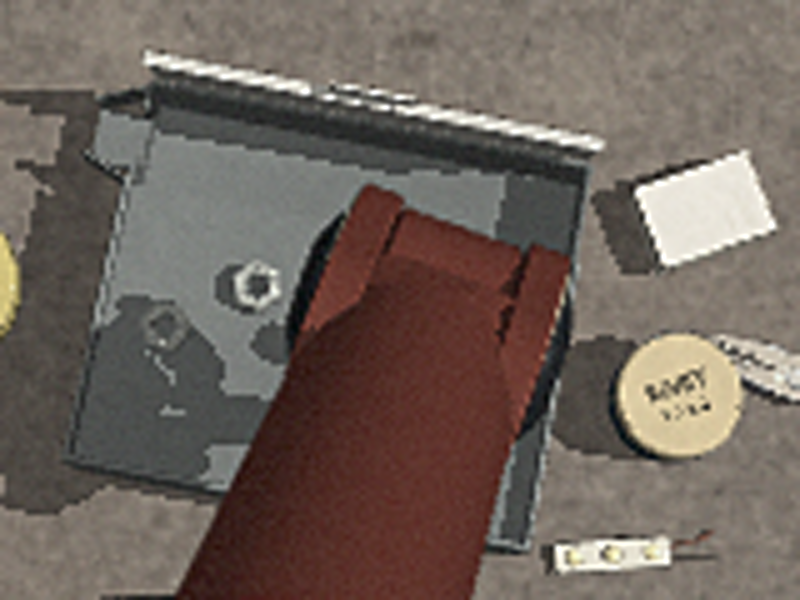

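The wrist view shows nut R at (388,222), spacer A at (407,153), nut M at (453,67), and the fingers behind the row. I'll check nut R's offset here.

Run:
```python
from h import *
w=np.load('w2.npz'); W={k:w[k] for k in w}
for n,q,z in [('nutR',(388,222),.063),('spA',(407,153),.082),('nutM',(453,67),.063)]: print(n,totray(onz(W,q,z)).round(4))
print('tip px on z.12',totray(onz(W,(326,250),.12)))
```

```text
nutR [-0.0298 -0.0441  0.063 ]
spA [-0.0252  0.0003  0.082 ]
nutM [0.0007 0.043  0.063 ]
tip px on z.12 [-0.0669116  -0.03657084  0.12      ]
```

Request:
{"fn": "apply_moves", "kwargs": {"increments": [[[0.003,0,0.1],[0,0,-0.007],255],[[0.007,0,0.2],[0,0,-0.007],255],[[0.007,0,0.28],[0,0,-0.007],255],[[0.007,0,0.32],[0,0,-0.007],255],[[0.007,0,0.32],[0,0,-0.007],255],[[0.007,0,0.32],[0,0,-0.007],255]]}}

```text
t: 5.0
tcp_pos: [0.4896, -0.0245, 0.0574]
eef_rot: [2.408, 2.016, 0.003]
contact_force: [-0.6, -0.2, 0.1]
opening: -0.0
```

Run:
```python
from h import *
from plant import arm
s=arm.state(); print(s['t'],totray(s['tcp_pos']),s['contact_force'],inc(s,tray(.046,-.044,.056)))
```

```text
5.0 [-0.06650313 -0.04421447  0.05741872] [-0.57506649 -0.22301379  0.07694283] (array([0.002, 0.562, 0.008]), array([ 0.004, -0.001, -0.003]))
```

Request:
{"fn": "apply_moves", "kwargs": {"increments": [[[0,0.04,0],[0,0,0],255],[[0,0.075,0],[0,0,0],255],[[0,0.11,0],[0,0,0],255],[[0,0.145,0],[0,0,0],255],[[0,0.18,0],[0,0,0],255],[[0,0.215,0],[0,0,0],255],[[0,0.25,0],[0,0,0],255],[[0,0.285,0],[0,0,0],255],[[0,0.32,0],[0,0,0],255],[[0,0.355,0],[0,0,0],255],[[0,0.39,0],[0,0,0],255],[[0,0.425,0],[0,0,0],255],[[0,0.46,0],[0,0,0],255],[[0,0.495,0],[0,0,0],255],[[0,0.53,0],[0,0,0],255],[[0,0.56,0],[0,0,0],255],[[0,0.56,0],[0,0,0],255],[[0,0.56,0],[0,0,0],255]]}}

```text
t: 6.8
tcp_pos: [0.5989, -0.0442, 0.0559]
eef_rot: [-2.409, -2.016, 0.001]
contact_force: [-0.7, 0.6, -0.8]
opening: -0.0001
```

Run:
```python
from h import *
from plant import arm,cams
s=arm.state(); print(s['t'],totray(s['tcp_pos']),s['contact_force'])
cv2.imwrite("pics/w3.png",cams.get_image('wrist')[:,:,::-1])
```

```text
6.8 [ 0.04451359 -0.04466178  0.0559414 ] [-0.68072149  0.55360324 -0.76323078]
```

View pics/w3.png

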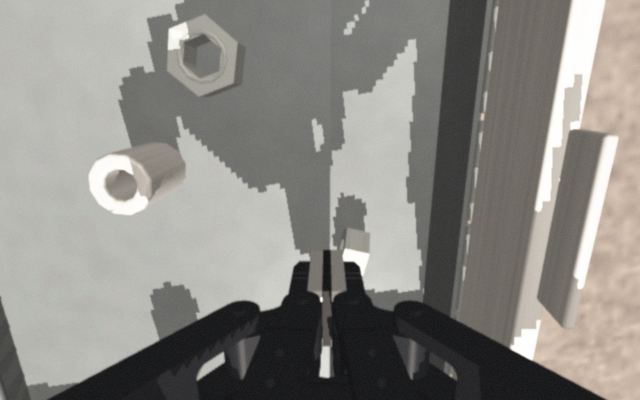

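Request:
{"fn": "apply_moves", "kwargs": {"increments": [[[0,0,-0.12],[0,0,0],255],[[0,0,-0.32],[0,0,0],255],[[0.05,-0.1,-0.4],[0,0,0],255],[[0.2,-0.25,-0.4],[0,0,0],255],[[0.35,-0.393,-0.4],[0,0,0],255],[[0.433,-0.393,-0.4],[0,0,0],255],[[0.433,-0.393,-0.4],[0,0,0],255],[[0.433,-0.393,-0.4],[0,0,0],255]]}}

```text
t: 7.65
tcp_pos: [0.5375, 0.0539, 0.1364]
eef_rot: [2.408, 2.015, -0.0]
contact_force: [0.8, -0.2, -0.3]
opening: 0.0004
```

Run:
```python
from h import *
from plant import arm,cams
s=arm.state(); print(s['t'],totray(s['tcp_pos']),inc(s,tray(-.034,.0425,.056)))
p=P(cams,'wrist'); np.savez('w4.npz',**p)
cv2.imwrite("pics/w4.png",cams.get_image('wrist')[:,:,::-1])
a=cams.get_image('top')[150:270,250:410,::-1]; cv2.imwrite("pics/top4.png",cv2.resize(a,None,fx=5,fy=5,interpolation=cv2.INTER_CUBIC))
a=cams.get_image('side')[140:290,245:395,::-1]; cv2.imwrite("pics/side4.png",cv2.resize(a,None,fx=4,fy=4,interpolation=cv2.INTER_CUBIC))
```

```text
7.65 [-0.03296543  0.04126005  0.13644664] (array([ 0.007, -0.006,  0.402]), array([ 0.003,  0.002, -0.004]))
```

View pics/w4.png

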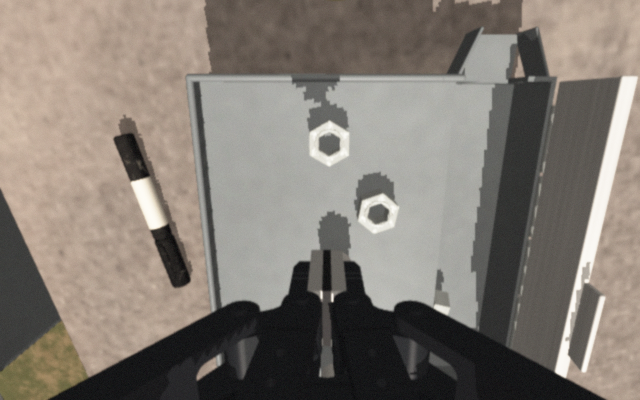

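View pics/top4.png

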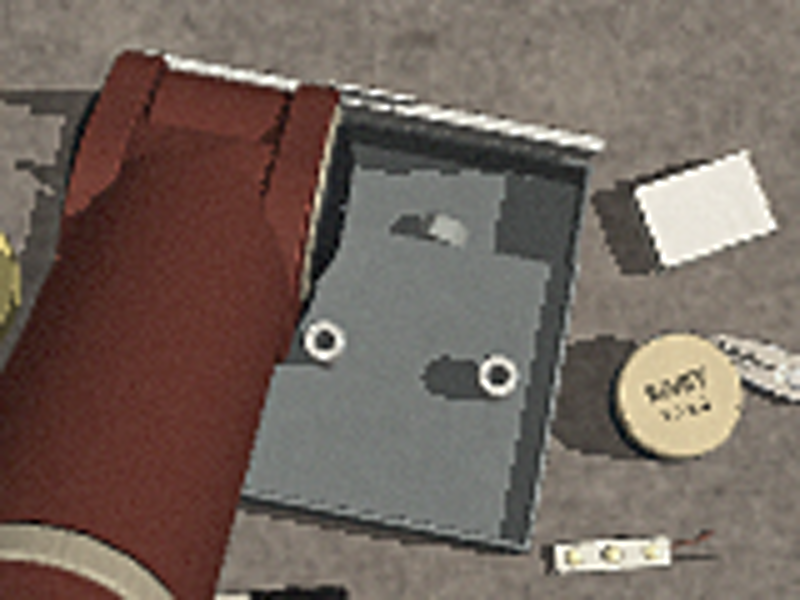

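View pics/side4.png

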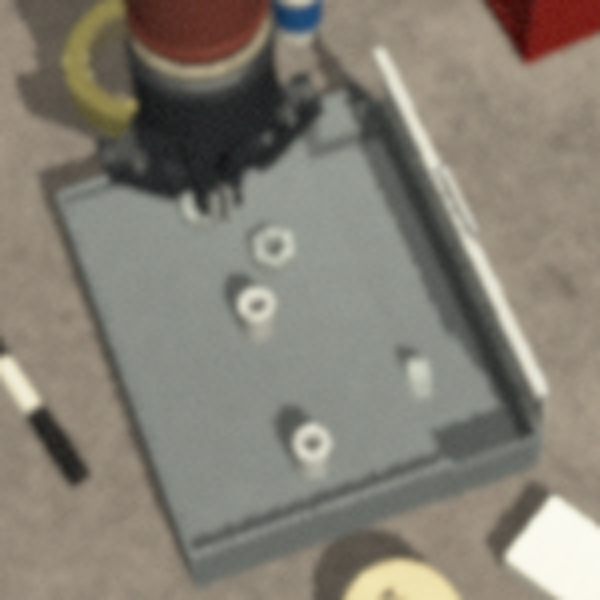

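Nut R is in the trough, standing on edge at top-zoom (447,230). Spacers are unmoved at (324,341) and (497,375). Next is nut M, at wrist (378,213).

Request:
{"fn": "apply_moves", "kwargs": {"increments": [[[0.005,-0.006,0.1],[0,0,0],255],[[0.01,-0.006,0.25],[0,0,0],255],[[0.01,-0.006,0.36],[0,0,0],255],[[0.01,-0.006,0.4],[0,0,0],255],[[0.01,-0.006,0.4],[0,0,0],255],[[0.01,-0.006,0.4],[0,0,0],255]]}}

```text
t: 8.4
tcp_pos: [0.5368, 0.0563, 0.057]
eef_rot: [2.409, 2.014, 0.001]
contact_force: [-0.0, 0.3, 0.5]
opening: -0.0
```

Run:
```python
from h import *
from plant import arm
w=np.load('w4.npz'); W={k:w[k] for k in w}
for n,q in [('nutM',(378,213)),('nutL',(329.5,144))]: print(n,totray(onz(W,q,.063)).round(4))
s=arm.state(); print(s['t'],totray(s['tcp_pos']),s['contact_force'],inc(s,tray(.046,.0425,.056)))
```

```text
nutM [0.0007 0.0429 0.063 ]
nutL [-0.0305  0.0871  0.063 ]
8.4 [-0.03405961  0.04349654  0.05702901] [-0.02728138  0.27954799  0.48575487] (array([-0.004,  0.4  ,  0.006]), array([ 0.003,  0.   , -0.006]))
```

Request:
{"fn": "apply_moves", "kwargs": {"increments": [[[0,0.04,0],[0,0,0],255],[[0,0.075,0],[0,0,0],255],[[0,0.11,0],[0,0,0],255],[[0,0.145,0],[0,0,0],255],[[0,0.18,0],[0,0,0],255],[[0,0.215,0],[0,0,0],255],[[0,0.25,0],[0,0,0],255],[[0,0.285,0],[0,0,0],255],[[0,0.32,0],[0,0,0],255],[[0,0.355,0],[0,0,0],255],[[0,0.39,0],[0,0,0],255],[[0,0.4,0],[0,0,0],255],[[0,0.4,0],[0,0,0],255],[[0,0.4,-0.1],[0,0,0],255],[[0,0.4,-0.3],[0,0,0],255],[[0,0.4,-0.4],[0,0,0],255],[[0,0.4,-0.4],[0,0,0],255]]}}

```text
t: 10.1
tcp_pos: [0.6169, 0.0428, 0.1397]
eef_rot: [2.406, 2.014, 0.009]
contact_force: [0.4, -0.4, -0.2]
opening: -0.0002
```

Run:
```python
from h import *
from plant import arm,cams
s=arm.state(); print(s['t'],totray(s['tcp_pos']),s['contact_force'],inc(s,tray(-.065,.087,.136)))
cv2.imwrite("pics/w5.png",cams.get_image('wrist')[:,:,::-1])
```

```text
10.1 [0.04711694 0.0441653  0.13967845] [ 0.38924031 -0.41464984 -0.22065871] (array([ 0.213, -0.561,  0.015]), array([ 0.014, -0.003, -0.004]))
```

View pics/w5.png

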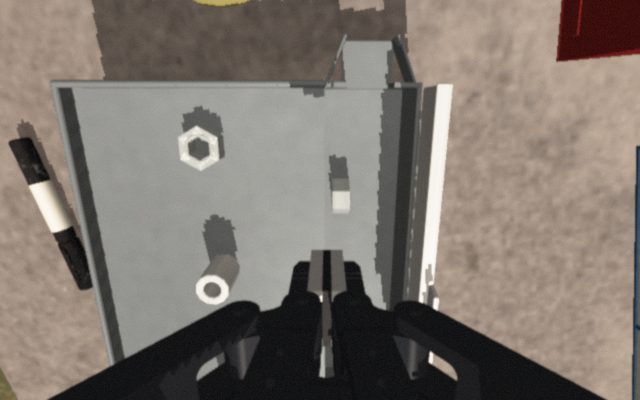

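Nut M is in the trough at (341,195). Now nut L at (199,148).

Request:
{"fn": "apply_moves", "kwargs": {"increments": [[[0.1,-0.1,0],[0,0,0],255],[[0.213,-0.3,0],[0,0,0],255],[[0.213,-0.5,0],[0,0,0],255],[[0.213,-0.561,0.05],[0,0,0],255],[[0.213,-0.561,0.2],[0,0,0],255],[[0.213,-0.561,0.36],[0,0,0],255],[[0.213,-0.561,0.415],[0,0,0],255],[[0.213,-0.561,0.415],[0,0,0],255],[[0.213,-0.561,0.415],[0,0,0],255]]}}

```text
t: 11.05
tcp_pos: [0.5115, 0.1045, 0.0528]
eef_rot: [-2.409, -2.016, 0.002]
contact_force: [-1.1, 0.2, -0.3]
opening: 0.0001
```

Run:
```python
from h import *
from plant import arm,cams
s=arm.state(); print(s['t'],totray(s['tcp_pos']),s['contact_force'],inc(s,tray(.046,.087,.056)))
```

```text
11.05 [-0.06742198  0.08654882  0.05284221] [-1.08523025  0.16086806 -0.26289998] (array([ 0.004,  0.567, -0.016]), array([-0.002,  0.001, -0.005]))
```

Request:
{"fn": "apply_moves", "kwargs": {"increments": [[[0,0.04,-0.016],[0,0,0],255],[[0,0.075,-0.016],[0,0,0],255],[[0,0.11,-0.016],[0,0,0],255],[[0,0.145,-0.016],[0,0,0],255],[[0,0.18,-0.016],[0,0,0],255],[[0,0.215,-0.016],[0,0,0],255],[[0,0.25,-0.016],[0,0,0],255],[[0,0.285,-0.016],[0,0,0],255],[[0,0.32,-0.016],[0,0,0],255],[[0,0.355,-0.016],[0,0,0],255],[[0,0.39,-0.016],[0,0,0],255],[[0,0.425,-0.016],[0,0,0],255],[[0,0.46,-0.016],[0,0,0],255],[[0,0.495,-0.016],[0,0,0],255],[[0,0.53,-0.016],[0,0,0],255],[[0,0.565,-0.016],[0,0,0],255],[[0,0.565,-0.016],[0,0,0],255],[[0,0.565,-0.1],[0,0,0],255],[[0,0.565,-0.3],[0,0,0],255],[[0,0.565,-0.5],[0,0,0],255]]}}

```text
t: 13.05
tcp_pos: [0.6222, 0.0847, 0.1531]
eef_rot: [-2.408, -2.015, 0.004]
contact_force: [-0.1, 0.1, 0.8]
opening: 0.0002
```

Run:
```python
from h import *
from plant import arm,cams
s=arm.state(); print(s['t'],totray(s['tcp_pos']),s['contact_force'])
p=P(cams,'wrist'); np.savez('w6.npz',**p)
cv2.imwrite("pics/w6.png",cams.get_image('wrist')[:,:,::-1])
a=cams.get_image('side')[140:290,245:395,::-1]; cv2.imwrite("pics/side6.png",cv2.resize(a,None,fx=4,fy=4,interpolation=cv2.INTER_CUBIC))
```

```text
13.05 [0.04501595 0.08635901 0.15313853] [-0.13430596  0.13469526  0.80595232]
```

View pics/w6.png

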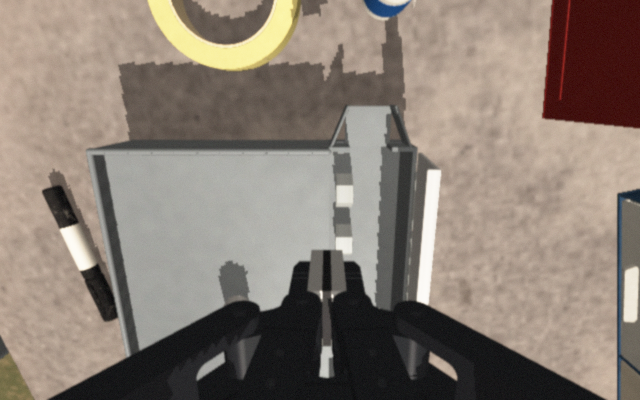

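View pics/side6.png

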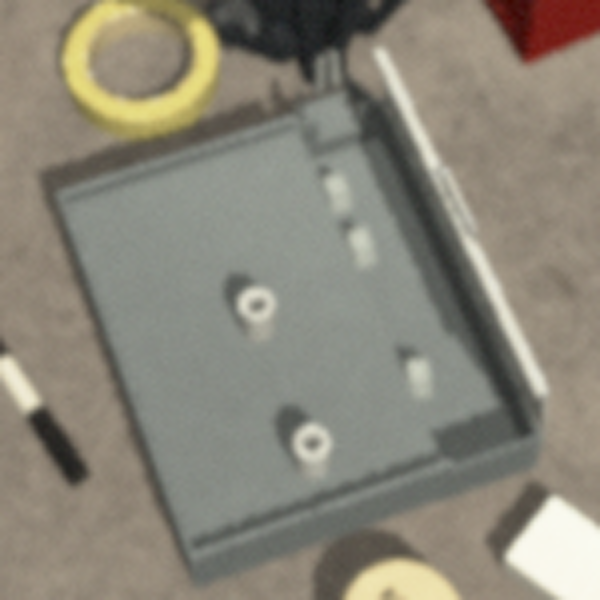

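All three nuts seem to be in the trough. In the wrist view L is at (344,190) and M at (344,243). I'll check their heights by triangulating, then plan the cover push.

Run:
```python
from h import *
from plant import cams
w=np.load('w6.npz'); W={k:w[k] for k in w}; T=P(cams,'top');S=P(cams,'side')
s=lambda u,v:(245+(u+.5)/4-.5,140+(v+.5)/4-.5)
t=lambda u,v:(250+(u+.5)/5-.5,150+(v+.5)/5-.5)
for n,a,b in [('L',(344,184),(337,181)),('M',(344,238),(362,236))]:
    x,e=tri([(W,a),(S,s(*b))]); print(n,totray(x).round(4),np.round(e,4))
x,e=tri([(T,t(450,225)),(S,s(419,370))]);print('R',totray(x).round(4),np.round(e,4))
# cover: top corners & tab in wrist
for n,a,b in [('covL',(437,170),(381,50))]:
    x,e=tri([(W,a),(S,s(*b))]); print(n,totray(x).round(4),np.round(e,4))
for n,a,b in [('covL',(150,56),(381,50)),('covR',(602,145),(544,390)),('tabL',(335,88),(443,168)),('tabR',(412,98),(475,232))]:
    x,e=tri([(T,t(*a)),(S,s(*b))]); print(n,totray(x).round(4),np.round(e,4))
```

```text
L [0.0605 0.0935 0.0243] [0.0015 0.0015]
M [0.0605 0.0486 0.0264] [0.0011 0.0011]
R [ 0.0574 -0.0562  0.0378] [0.0001 0.0001]
covL [0.1029 0.1229 0.1133] [0.0004 0.0004]
covL [0.1    0.119  0.1192] [0.0008 0.0008]
covR [ 0.0994 -0.1256  0.1175] [0.0017 0.0017]
tabL [0.0975 0.0184 0.1361] [0.0016 0.0016]
tabR [ 0.1022 -0.0221  0.1247] [0.0006 0.0006]
```

Run:
```python
from h import *
from plant import cams,arm
T=P(cams,'top');S=P(cams,'side')
for q in [(309,115),(420,111)]: print(onz(T,q,0).round(3))
for q in [(415,182),(500,258)]: print(onz(S,q,0).round(3))
s=arm.state();print(inc(s,tray(.045,.086,.22)),inc(s,tray(.152,0,.22)),inc(s,tray(.152,0,.108)))
```

```text
[0.864 0.034 0.   ]
[ 0.884 -0.306  0.   ]
[ 0.848 -0.011  0.   ]
[ 0.898 -0.293  0.   ]
(array([-0.004, -0.021, -0.304]), array([ 0.024, -0.006, -0.004])) (array([-0.433,  0.515, -0.299]), array([ 0.024, -0.006, -0.004])) (array([-0.434,  0.508,  0.261]), array([ 0.024, -0.006, -0.004]))
```

Request:
{"fn": "apply_moves", "kwargs": {"increments": [[[0,0,-0.15],[0,0,0],255],[[0,0,-0.32],[0,0,0],255],[[-0.05,0.05,-0.35],[0,0,0],255],[[-0.2,0.2,-0.35],[0,0,0],255],[[-0.35,0.36,-0.35],[0,0,0],255],[[-0.433,0.48,-0.35],[0,0,0],255],[[-0.433,0.515,-0.35],[0.01,0,0],255],[[-0.433,0.515,-0.35],[0.02,0,0],255],[[-0.433,0.515,-0.35],[0.02,0,0],255]]}}

```text
t: 14.05
tcp_pos: [0.7086, -0.0181, 0.2218]
eef_rot: [-2.401, -2.011, 0.012]
contact_force: [0.5, 0.4, 0.3]
opening: 0.0
```

Run:
```python
from h import *
from plant import arm,cams
s=arm.state(); print(s['t'],totray(s['tcp_pos']),s['joint_positions'].round(2),inc(s,tray(.15,0,.108)))
p=P(cams,'wrist'); np.savez('w7.npz',**p)
cv2.imwrite("pics/w7.png",cams.get_image('wrist')[:,:,::-1])
cv2.imwrite("pics/side7.png",cams.get_image('side')[:,:,::-1])
```

```text
14.05 [1.48053394e-01 1.32484418e-04 2.21800796e-01] [-0.2   0.76  0.41  1.23 -0.3   1.23  0.04] (array([-0.001,  0.017,  0.569]), array([-0.025, -0.001, -0.003]))
```

View pics/w7.png

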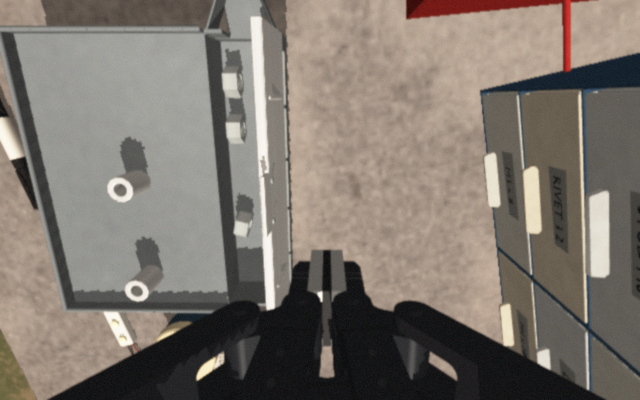

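View pics/side7.png

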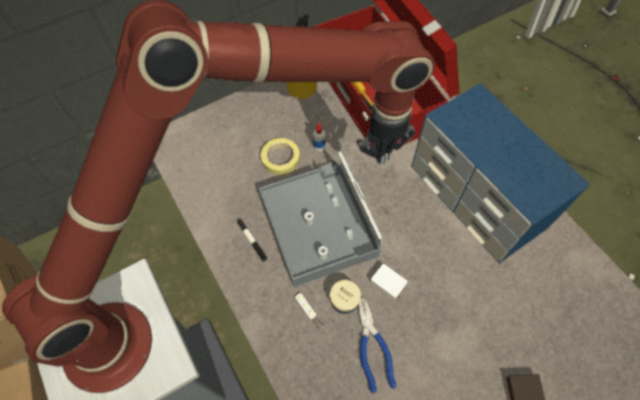

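The wrist view shows all three nuts in the trough (232,80), (236,128), (243,222). Both spacers are standing, and the cover's edge runs at x≈262–272 px with the fingers behind it. Descending.

Request:
{"fn": "apply_moves", "kwargs": {"increments": [[[0,0.015,0.1],[-0.02,0,0],255],[[0,0.017,0.3],[-0.025,0,0],255],[[0,0.017,0.47],[-0.025,0,0],255],[[0,0.017,0.56],[-0.025,0,0],255],[[0,0.017,0.57],[-0.025,0,0],255],[[0,0.017,0.57],[-0.025,0,0],255]]}}

```text
t: 14.75
tcp_pos: [0.7114, -0.0183, 0.1096]
eef_rot: [2.407, 2.016, 0.003]
contact_force: [0.2, 0.3, 0.4]
opening: -0.0
```

Run:
```python
from h import *
from plant import arm,cams
s=arm.state(); print(s['t'],totray(s['tcp_pos']),s['contact_force'])
h=np.array([.107,.052])
for th in np.arange(1.6,-.01,-.1):
    x,z=h+.055*np.array([-np.cos(th),np.sin(th)])+.002*np.array([np.sin(th),np.cos(th)])+[.007,0]
    print(th.round(2),x.round(4),z.round(4),inc(s,tray(x,0,z))[0])
print(inc(s,tray(x,0,z))[1])
```

```text
14.75 [0.15078585 0.00049102 0.10964349] [0.19186436 0.2872886  0.44663648]
1.6 0.1176 0.1069 [-0.003 -0.166  0.013]
1.5 0.1121 0.107 [-0.003 -0.193  0.013]
1.4 0.1066 0.1065 [-0.003 -0.221  0.015]
1.3 0.1012 0.1055 [-0.003 -0.248  0.02 ]
1.2 0.0959 0.104 [-0.003 -0.274  0.028]
1.1 0.0908 0.1019 [-0.003 -0.3    0.038]
1.0 0.086 0.0994 [-0.003 -0.324  0.051]
0.9 0.0814 0.0963 [-0.003 -0.347  0.066]
0.8 0.0771 0.0928 [-0.003 -0.369  0.083]
0.7 0.0732 0.089 [-0.003 -0.388  0.102]
0.6 0.0697 0.0847 [-0.003 -0.406  0.124]
0.5 0.0667 0.0801 [-0.003 -0.421  0.146]
0.4 0.0641 0.0753 [-0.003 -0.434  0.171]
0.3 0.062 0.0702 [-0.003 -0.444  0.196]
0.2 0.0605 0.0649 [-0.003 -0.452  0.223]
0.1 0.0595 0.0595 [-0.003 -0.457  0.25 ]
-0.0 0.059 0.054 [-0.003 -0.46   0.277]
[ 0.005 -0.    -0.002]
```

Request:
{"fn": "apply_moves", "kwargs": {"increments": [[[0,-0.05,0],[0,0,0],255],[[0,-0.1,0.005],[0,0,0],255],[[0,-0.14,0.01],[0,0,0],255],[[0,-0.17,0.013],[0,0,0],255],[[0,-0.195,0.013],[0,0,0],255],[[0,-0.22,0.015],[0,0,0],255],[[0,-0.248,0.02],[0,0,0],255],[[0,-0.274,0.028],[0,0,0],255],[[0,-0.3,0.038],[0,0,0],255],[[0,-0.324,0.051],[0,0,0],255],[[0,-0.347,0.066],[0,0,0],255],[[0,-0.369,0.083],[0,0,0],255],[[0,-0.388,0.102],[0,0,0],255],[[0,-0.406,0.124],[0,0,0],255],[[0,-0.421,0.146],[0,0,0],255],[[0,-0.421,0.146],[0,0,0],255]]}}

```text
t: 16.35
tcp_pos: [0.6273, -0.0039, 0.0789]
eef_rot: [-2.409, -2.016, 0.001]
contact_force: [0.1, -1.0, -0.0]
opening: 0.0002
```

Run:
```python
from h import *
from plant import arm,cams
s=arm.state(); print(s['t'],totray(s['tcp_pos']),s['contact_force'],inc(s,tray(.062,0,.0702)),inc(s,tray(.059,0,.054)))
cv2.imwrite("pics/w8.png",cams.get_image('wrist')[:,:,::-1])
a=cams.get_image('side')[140:290,245:395,::-1]; cv2.imwrite("pics/side8.png",cv2.resize(a,None,fx=4,fy=4,interpolation=cv2.INTER_CUBIC))
```

```text
16.35 [ 6.54824993e-02 -2.62739156e-06  7.89219143e-02] [ 0.050882   -1.04259367 -0.03801721] (array([-0.   , -0.017,  0.044]), array([-0.001,  0.   , -0.004])) (array([-0.   , -0.032,  0.125]), array([-0.001,  0.   , -0.004]))
```

View pics/w8.png

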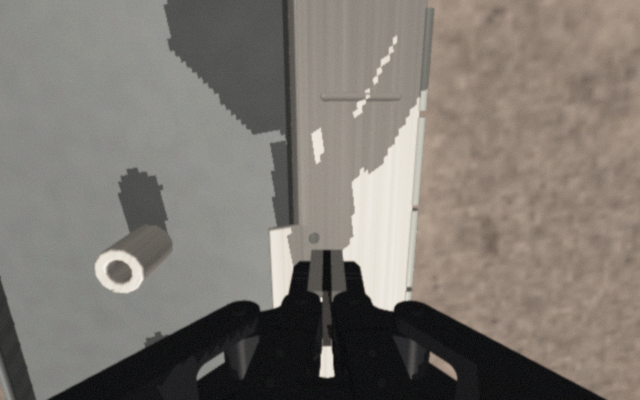

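View pics/side8.png

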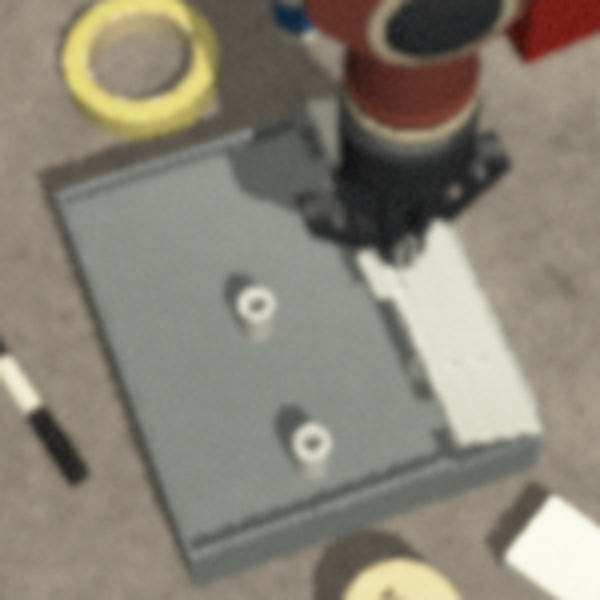

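The cover is folding over the trough under the fingers, with its tab at wrist (283,265), and the spacers haven't moved. Pushing down now.

Request:
{"fn": "apply_moves", "kwargs": {"increments": [[[0,-0.01,0.022],[0,0,0],255],[[0,-0.017,0.044],[0,0,0],255],[[0,-0.024,0.068],[0,0,0],255],[[0,-0.029,0.095],[0,0,0],255],[[0,-0.032,0.12],[0,0,0],255],[[0,-0.032,0.125],[0,0,0],255],[[0,-0.032,0.125],[0,0,0],255]]}}

```text
t: 17.15
tcp_pos: [0.6221, -0.003, 0.0545]
eef_rot: [2.408, 2.016, 0.002]
contact_force: [0.2, -0.3, 0.5]
opening: 0.0002
```

Request:
{"fn": "apply_moves", "kwargs": {"increments": [[[0,0,0.008],[0,0,0],255],[[0,0,0.015],[0,0,0],255],[[0,0,0.015],[0,0,0],255]]}}

```text
t: 17.45
tcp_pos: [0.6225, -0.0031, 0.054]
eef_rot: [2.408, 2.015, 0.004]
contact_force: [-4.7, 0.5, 12.5]
opening: 0.0001
```

Request:
{"fn": "apply_moves", "kwargs": {"increments": [[[0,0,0.01],[0,0,0],255],[[0,0,0.01],[0,0,0],255],[[0,0,-0.03],[0,0,0],255],[[0,0,-0.15],[0,0,0],255],[[0,0,-0.35],[0,0,0],255],[[0,0,-0.6],[0,0,0],255],[[0,0,-0.8],[0,0,0],255],[[0,-0.2,-0.8],[0,0,0],255],[[0,-0.4,-0.8],[0,0,0],255],[[0.2,-0.6,-0.8],[0,0,0],255],[[0.4,-0.7,-0.8],[0,0,0],255],[[0.6,-0.7,-0.8],[0,0,0],255],[[0.8,-0.7,-0.8],[0,0,0],255],[[0.8,-0.7,-0.8],[0,0,0],255]]}}

```text
t: 18.85
tcp_pos: [0.5119, 0.1875, 0.211]
eef_rot: [-2.396, -2.03, -0.007]
contact_force: [-0.9, 0.3, -0.4]
opening: -0.0005
```

Run:
```python
from h import *
from plant import arm,cams
s=arm.state(); print(s['t'],totray(s['tcp_pos']),s['contact_force'])
p=P(cams,'wrist'); np.savez('w9.npz',**p)
cv2.imwrite("pics/w9.png",cams.get_image('wrist')[:,:,::-1])
a=cams.get_image('side'); cv2.imwrite("pics/side9full.png",a[:,:,::-1]); a=a[140:290,245:395,::-1]; cv2.imwrite("pics/side9.png",cv2.resize(a,None,fx=4,fy=4,interpolation=cv2.INTER_CUBIC))
a=cams.get_image('top')[150:270,250:410,::-1]; cv2.imwrite("pics/top9.png",cv2.resize(a,None,fx=5,fy=5,interpolation=cv2.INTER_CUBIC))
```

```text
18.85 [-0.08144193  0.16839202  0.21095517] [-0.92257474  0.29317084 -0.42299831]
```

View pics/w9.png

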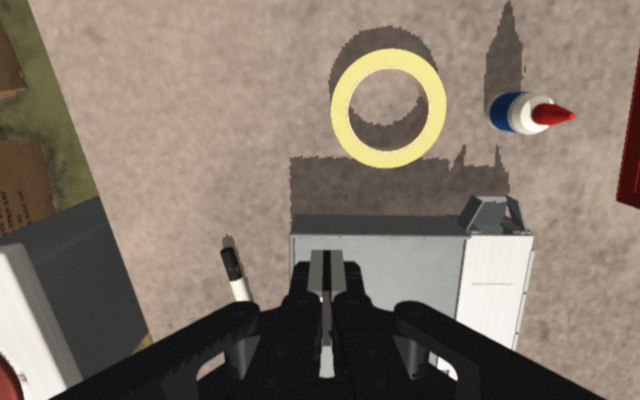

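View pics/side9.png

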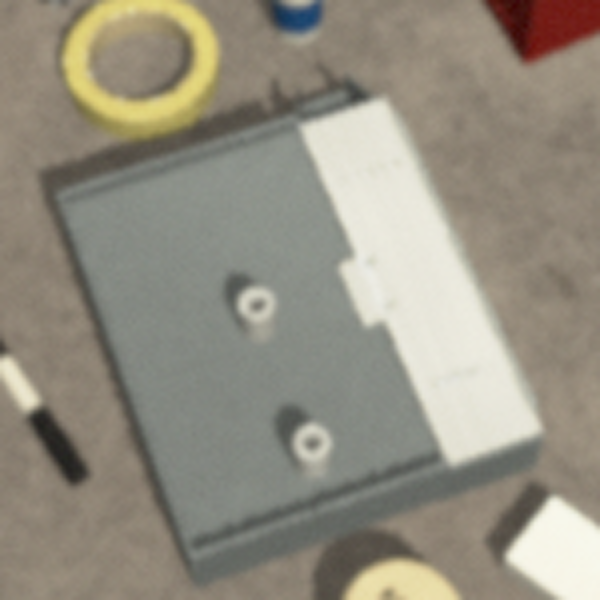

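View pics/top9.png

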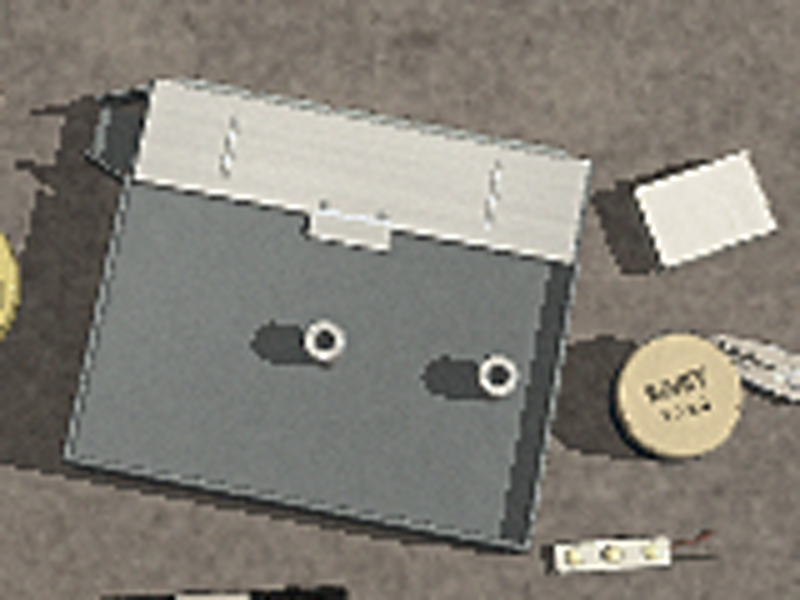

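The cover lies over the trough and both spacers are at their original pixels. One check on the cover edge's height.

Run:
```python
from h import *
from plant import cams
T=P(cams,'top');S=P(cams,'side')
s=lambda u,v:(245+(u+.5)/4-.5,140+(v+.5)/4-.5)
t=lambda u,v:(250+(u+.5)/5-.5,150+(v+.5)/5-.5)
for n,a,b in [('freeL',(132,182),(301,127)),('freeR',(573,263),(450,464)),('tabL',(310,235),(339,265)),('tabR',(389,249),(368,325)),('hingeL',(157,81),(386,98)),('hingeR',(590,159),(541,432))]:
    x,e=tri([(T,t(*a)),(S,s(*b))]); print(n,totray(x).round(4),np.round(e,4))
a=cv2.imread('pics/side0z.png').astype(int);b=cv2.imread('pics/side9.png').astype(int)
print([np.abs(a-b)[v-25:v+30,u-25:u+25].mean().round(2) for u,v in [(256,305),(312,443)]])
```

```text
freeL [0.0467 0.1235 0.0526] [0.0022 0.0022]
freeR [ 0.046  -0.1266  0.0575] [0.0011 0.0011]
tabL [0.0338 0.0197 0.0562] [0.0008 0.0008]
tabR [ 0.0348 -0.0249  0.0559] [0.0012 0.0012]
hingeL [0.1049 0.1211 0.0578] [0.0018 0.0018]
hingeR [ 0.1057 -0.1263  0.0551] [0.0003 0.0003]
[np.float64(1.23), np.float64(1.25)]
```

The cover is level: its free edge and its hinge edge both measure about 0.055 m. The robot is clear, so I'm handing the job in.

```bash
python3 -c "
from plant import arm
print(arm.finish_job(), arm.state()['t'])"
```

```text
the job is handed in; nothing more can be done
the job is handed in; nothing more can be done
```

I swept the three hex nuts into the trough one at a time with closed fingers. I then pushed the cover over from behind and down until it stopped, backed away, and handed the job in at about 19 s of the 64 s allowed.

- **Nuts:** before I shut the cover, pictures showed all three in the trough, each standing on edge. Their tops measured 24–38 mm above the bench, below the floor level of 50 mm.
- **Cover:** it stopped firmly at tip height 0.054 m with 12.5 N, and I then pressed 2 mm further without reading the force. Afterwards the cover measured level, 53–58 mm at its edges against the 54 mm expected. The scatter comes from the camera measurement, which is good to about 2 mm.
- **Spacers and surroundings:** both spacers stand at the same pixels as before. The other objects look undisturbed in the final pictures, but not all of them were in those views.
- **Checks that disagreed:** one tray-rim corner triangulated about 16 mm too high, most likely from a badly picked pixel. I did not use that point.

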